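# Unlock the weighing pan and carry the weighed onion to the board

### The job

The onion has been weighed. Turn the scale's pan a quarter turn anticlockwise (seen from above) by its handle to free it from its twist lock, lift it off the scale, carry it to the chopping board and finish still holding it there, level and still, in the air about a hand's breadth above the pale part of the board. Keep the pan level and move it smoothly the whole time, so that the loose onion stays in the middle of the pan and never rolls up towards the rim; leave the other things standing where they are.

Things in the scene. Friction and masses are not known exactly. Their poses are not given: they have to be found in the camera images.
- scale: flat white kitchen scale, stands firm (cannot be shifted), 190 (its x) x 160 (its y) x 38 mm; origin under the centre of its base, z up, dark display at its front (-x). The pan turns about its z axis. Handle to the scale's +y: locked, two lugs under lips of the collar. Handle to its -x (90 degrees anticlockwise from above): free to lift. No spring or detent, the turn is light
- scale_collar (a point): centre of the top of the scale's steel twist-lock collar (101 mm across), on the scale's z axis, 58 mm above the worktop; axes as the scale's. The pan comes free from about 80 degrees of turn, stop pins end the turn at about 93 degrees. The pan's foot has about 3 mm sideways and 2 mm vertical play in it
- pan: round shallow dished steel weighing pan with one straight black handle, loose, about 0.2 kg, 153 mm over the rim. Origin on its axis at the flat underside that rests on the collar (58 mm above the worktop on the scale), z up, handle along its own +y. Rim 22 mm above the origin; foot with lugs reaches 14 mm below it into the collar. Starts locked on the scale, up to 6 degrees into the turn
- pan_handle (a point): middle of the pan's black handle grip, 122 mm from the pan's axis along its +y and 22.5 mm above the pan's origin (80 mm above the worktop at the start; the scale's deck below it is 38 mm above the worktop). The grip is 16 mm wide, 14 mm high, 72 mm long (86 to 158 mm from the axis); take it from above, fingers on its two upright sides
- pan_middle (a point): middle of the pan, 24 mm above its origin: where the onion's centre lies when centred; axes as the pan's. The inside is a flat spot 16 mm across, round it a shallow cone (7 degrees) out to 46 mm radius, then steeper (24 degrees) up to the rim
- onion_center (a point): centre of the loose brown pickling onion that lies in the pan, a ball of 36 mm diameter, about 25 g, free to roll
- board: paddle-shaped chopping board lying flat, 160 (its x) x 436 (its y) x 14 mm; origin under the centre of its whole length; pale wood from 218 mm on its -y side to 112 mm on its +y side, then the dark wooden hand end to +y
- board_pale (a point): centre of the top face of the board's pale part, 53 mm to the -y side of the board's origin, 13 mm above the worktop; axes as the board's. The pale part reaches 80 mm either way along x and 165 mm either way along y
- pepper_mill: dark wooden pepper mill, 58 mm across, 170 mm tall, origin under its base, z up; leave it alone
- salt_shaker: small salt shaker, 44 mm across, 90 mm tall, origin under its base, z up; leave it alone
- peeler: peeler with a green handle lying on the worktop, 170 (its x) x 25 x 18 mm, origin under its middle; leave it alone
Things that resemble listed ones, but are neither listed nor needed, are in the scene too. Leave any red look-alike of the part that bears onion_center alone.

How it is judged:
By the outcome, as a careful person would: the job done as asked, in the order asked, and still so for the second after the job is handed in, while the arm keeps its last pose, push and grip.
It also fails if it takes over 48 s, if anything falls off the work surface, if the arm or the gripper's body presses on something with over 40 N, if the wrist force passes 120 N, or if a joint passes its speed limit or range.

### The arm

A 6-joint arm with a two-finger parallel gripper is mounted at the origin on a cart in front of the work surface, level with it; the furniture and walls round the work are solid. World frame = base frame: x ahead of the robot, y to its left, z up, the work surface at z = 0. Lengths are in m, angles in rad, forces in N, time in s.
With the tool pointing down it reaches from about 0.425 to 0.95 m from the base axis. Payload 3.5 kg.
Tool frame: the origin (TCP) lies on the centre line of the jaws, within the pads' length; the fingertips stand 14 mm ahead of it and the grasp point (between the pads) lies 5 mm behind it (ctrl.tip_reach is the distance from the TCP to the fingertips, in m); z points along the fingers, y is the line along which they close (so a half turn about z gives the same grasp; the last joint's range is limited). The gripper opens to 85 mm and grips with 20 to 120 N. Pads are 22 mm wide; open, the fingers measure 114 mm over their backs; the gripper's body (76 mm by 85 mm) begins 54 mm behind the grasp point. The pads swing forward as they close: fully open they stand 13 mm farther back than shut.
Start: joints at [-1.439, 0.286, 1.577, -0, 1.279, -0.15], TCP at [0.188, -0.648, 0.245] pointing down, gripper open.
Joint ranges: [-2.77, 2.77], [-0.9, 2.22], [0.21, 2.48], [-1.53, 4.67], [0.24, 2.81], [-2.84, 2.84]. Speed limits (rad/s): [2.79, 2.79, 3.14, 3.14, 3.14, 3.14].

### API

Orientations are given as a unit quaternion [x, y, z, w].
In Python, from plant import get_state, imaging, workorder, ctrl gives the robot as it stands. The module is installed in compiled form; this text tells all that it offers.
- The arm moves only by the shell command python3 -m jog 'ROWS' [FORCE]. ROWS is JSON, a list of rows, each a list of 7 numbers: the closure, from 0 (fully open) to 1 (shut), then the shift along the tool's x, y, z in mm, then the turn, a rotation vector about the tool's x, y, z in rad. In form: [[gripper, tx, ty, tz, ax, ay, az], ...]. A call has 1 to 12 rows; each row is the pose to reach, as a shift and turn from the pose commanded when the call began, along the tool's axes at that moment; what a row does not reach only later rows make up. A row lasts 1/10 s, in which the tool goes at most 50 mm and 8.59 degrees, less where a joint would pass 70% of its speed; a pose out of reach is approached as far as the arm can. A call with a gripper value outside its range is refused whole. The fingers move at their own pace and stop on an object; FORCE is the grip in N (left out, the last holds). Time passes only in rows, so rows that repeat a pose let the fingers close. It gives the time, the measured TCP pose, the force, the opening and the grip force at its end, in the units of the state.
- get_state(): the state, without advancing time (a new reading comes with each control period).
- imaging.read_camera(name): name is "scene" or "top"; returns a dict with "image" (400x640x3 uint8, blue, green, red), "fx", "fy", "cx", "cy" (pixels), "R" (3x3) and "t" (3): a world point X has camera coordinates R X + t. Camera axes: x right, y down, z forward; pixel columns grow to the right and rows downward; lengths in m; the calibration is good to about 2 mm. A picture is of the moment at which its call begins. There is no depth.
- workorder.sign_off(): hands the job in; it is judged then, once.
The state is a dict: "time": time; "qpos": joint angles; "dq": joint speeds; "joint_efforts": joint torques, N m; "eef_pos": TCP position; "tcp_rot": TCP orientation; "contact_force": force on the tool from outside, world axes, zero at the start; "wrist_torque": the same for the moment, N m; "opening": opening from 0.0 (shut) to 1.0 (fully open); "finger_force": force on a finger pad.
Only numpy, scipy, OpenCV 4.12 (cv2) and the standard library are available. Lean on these libraries where they do the work, as an engineer would, in place of code of your own. Each camera call takes 0.05 s, during which the arm holds its last target. There are 200 camera calls.

## Working session

There is one attempt and no reset: what is moved stays moved. The work goes in short steps, Python scripts to look and compute and a shell command to move; the robot and the scene stay as the last step left them, time stands still between calls to the robot, and variables do not carry over. Pictures are saved under pics/ and viewed, at most 10 in all, crops included, and the job is handed in when it is done.

```bash
mkdir -p pics
python3 - <<'E'
from plant import get_state, imaging
import cv2,json,pickle
s=get_state(); print(s['time'],s['eef_pos'],s['tcp_rot'],s['opening'])
for n in('scene','top'):
    d=imaging.read_camera(n); cv2.imwrite(f'pics/{n}0.png',d['image']); pickle.dump(d,open(f'{n}0.pkl','wb'))
    print(n,d['fx'],d['cx'],d['cy'],d['R'],d['t'])
E
```

```text
0.0 [ 0.18763521 -0.64772976  0.24393138] [ 9.90091553e-01  1.40418232e-01  4.19905797e-06 -1.19834033e-03] 0.9969578996100041
scene 416.9885526137923 319.88463142444135 203.64715259525514 [[-0.5258476  -0.85054769  0.00727493]
 [-0.53828189  0.32614385 -0.77709896]
 [ 0.65858705 -0.41255159 -0.62933638]] [0.18172694 0.40128446 0.76021814]
top 382.9418884999115 326.00312166611633 201.87038732925956 [[ 0.005962   -0.99997559  0.00364354]
 [-0.98549319 -0.00649358 -0.16959073]
 [ 0.16961025 -0.00257959 -0.98550784]] [-0.13558309  0.55876385  0.91603032]
```

View pics/scene0.png

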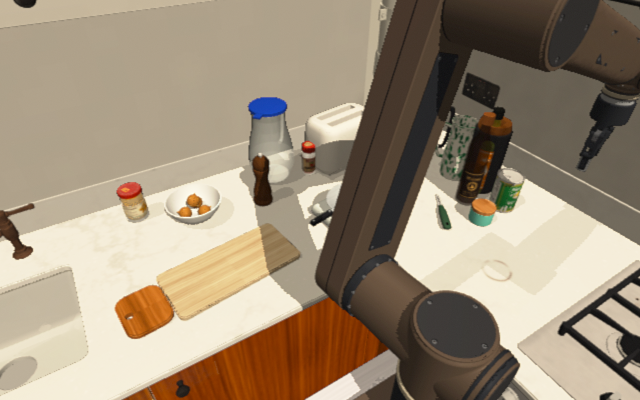

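View pics/top0.png

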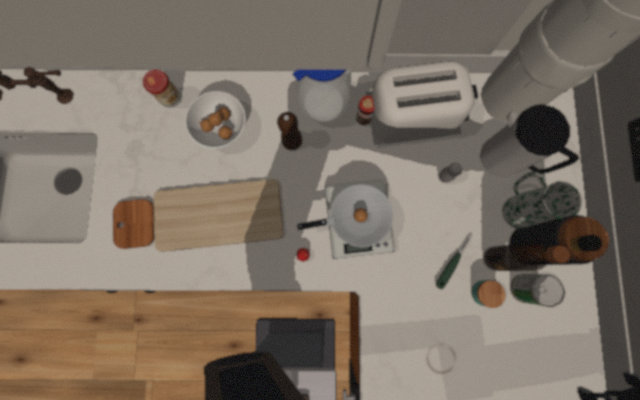

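The scene view shows the board around (230,270), the mill at (262,180), and the handle tip at (322,216); the arm hides the pan. The top view shows the board at (155-283, 180-250), with its hand end at (132,223). The pan is at (360,215), the onion at (361,215) and the handle at (312,224). The red ball is at (303,255) and the mill at (290,130).

```bash
cat > h.py <<'E'
import numpy as np
def ray(d,u,v,z):
    c=-d['R'].T@d['t']; r=d['R'].T@np.array([(u-d['cx'])/d['fx'],(v-d['cy'])/d['fy'],1]); return c+r*(z-c[2])/r[2]
def tri(d1,p1,d2,p2):
    A=[];b=[]
    for d,p in((d1,p1),(d2,p2)):
        c=-d['R'].T@d['t']; r=d['R'].T@np.array([(p[0]-d['cx'])/d['fx'],(p[1]-d['cy'])/d['fy'],1]); r/=np.linalg.norm(r)
        P=np.eye(3)-np.outer(r,r); A.append(P); b.append(P@c)
    return np.linalg.solve(sum(A),sum(b))
E
python3 - <<'E'
import pickle,cv2,numpy as np
from h import *
d=pickle.load(open('top0.pkl','rb')); im=d['image']
c=cv2.resize(im[165:275,270:420],None,fx=5,fy=5,interpolation=cv2.INTER_CUBIC); cv2.imwrite('pics/crop0.png',c)
hsv=cv2.cvtColor(im,cv2.COLOR_BGR2HSV)
for n,m in (('dark',(hsv[...,2]<60)),('orange',(hsv[...,1]>120)&(hsv[...,0]<25))):
    m=m.astype('uint8'); k=np.zeros_like(m); k[100:275,100:420]=1; m*=k
    N,l,st,ce=cv2.connectedComponentsWithStats(m)
    for i in range(1,N):
        if st[i,4]>25: print(n,st[i],ce[i].round(1), ray(d,*ce[i],.08).round(3),ray(d,*ce[i],0).round(3))
m=((hsv[...,1]>50)&(hsv[...,2]>80)).astype('uint8'); m[:,:145]=0;m[:,300:]=0;m[:165]=0;m[265:]=0
m=cv2.morphologyEx(m,cv2.MORPH_OPEN,np.ones((5,5),'uint8'))
cs,_=cv2.findContours(m,0,1); cc=max(cs,key=cv2.contourArea); r=cv2.minAreaRect(cc); print(r)
print([ray(d,*p,.014).round(3) for p in cv2.boxPoints(r)])
E
```

```text
dark [279 113  23  37 507] [290.9 133.8] [ 0.727 -0.043  0.08 ] [ 0.756 -0.035  0.   ]
dark [357 116  15   9  80] [363.8 120.5] [ 0.763 -0.226  0.08 ] [ 0.795 -0.234  0.   ]
dark [298 221  25   8 112] [309.1 224.4] [ 0.499 -0.092  0.08 ] [ 0.508 -0.088  0.   ]
orange [359 100  15  14 142] [366.  106.8] [ 0.8   -0.232  0.08 ] [ 0.835 -0.241  0.   ]
orange [201 108  29  23 315] [214.8 119.1] [0.764 0.15  0.08 ] [0.796 0.174 0.   ]
orange [279 114  17  34 230] [287.  128.1] [ 0.742 -0.033  0.08 ] [ 0.772 -0.024  0.   ]
orange [219 127  12  12 108] [224.8 132.3] [0.73  0.123 0.08 ] [0.759 0.145 0.   ]
orange [ 114  200   40   48 1696] [133.4 223.3] [0.499 0.331 0.08 ] [0.508 0.371 0.   ]
orange [355 209  12  12 117] [360.2 214.7] [ 0.523 -0.215  0.08 ] [ 0.534 -0.222  0.   ]
orange [297 249  12  12 108] [302.7 254.4] [ 0.427 -0.077  0.08 ] [ 0.43  -0.073  0.   ]
((211.8438262939453, 215.01644897460938), (61.44997024536133, 139.2307586669922), 83.9909896850586)
[array([0.589, 0.356, 0.014]), array([ 0.631, -0.005,  0.014]), array([ 0.47 , -0.026,  0.014]), array([0.431, 0.326, 0.014])]
```

View pics/crop0.png

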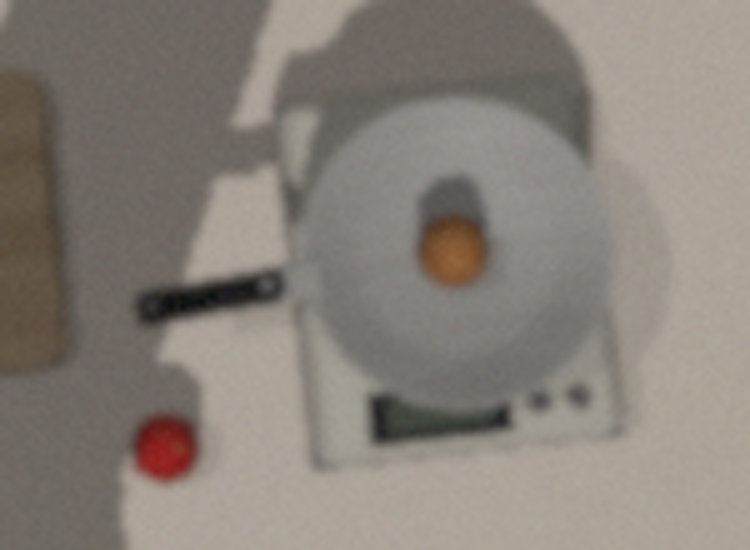

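Crop: the pan rim centre is at about (361,215) in full-image pixels. The grip runs from (300,226.6) to (326.6,221.6), about 10.6° past +y. The scale is turned about 6°. I'll drive partway to clear the scene view, then look from both cameras.

```bash
python3 -m jog '[[0.2,5,-5,0,0,0,-0.03],[0.2,20,-20,0,0,0,-0.12],[0.2,45,-45,0,0,0,-0.26],[0.2,77,-77,0,0,0,-0.4],[0.2,110,-110,0,0,0,-0.54],[0.2,144,-144,0,0,0,-0.68],[0.2,176,-176,0,0,0,-0.82],[0.2,203,-203,0,0,0,-0.96],[0.2,223,-223,0,0,0,-1.1],[0.2,235,-235,0,0,0,-1.23],[0.2,240,-240,0,0,0,-1.34],[0.2,240,-240,0,0,0,-1.40]]'
python3 - <<'E'
from plant import get_state, imaging
import cv2,pickle
s=get_state(); print(s['time'],s['eef_pos'],s['tcp_rot'],s['qpos'])
for n in('scene','top'):
    d=imaging.read_camera(n); cv2.imwrite(f'pics/{n}1.png',d['image']); pickle.dump(d,open(f'{n}1.pkl','wb'))
E
```

```text
time: 1.3
eef_pos: [0.352, -0.3493, 0.2451]
tcp_rot: [0.664, 0.747, 0.0, -0.0]
contact_force: [-0.3, 0.4, 0.8]
opening: 0.803
finger_force: 0.0
1.3 [ 0.35202825 -0.34927704  0.24511554] [ 6.64276701e-01  7.47486709e-01  2.19292200e-04 -1.92300421e-04] [-9.86531223e-01 -1.15905124e-01  2.00720170e+00  3.42348413e-04
  1.25078052e+00 -1.10438373e+00]
```

View pics/scene1.png

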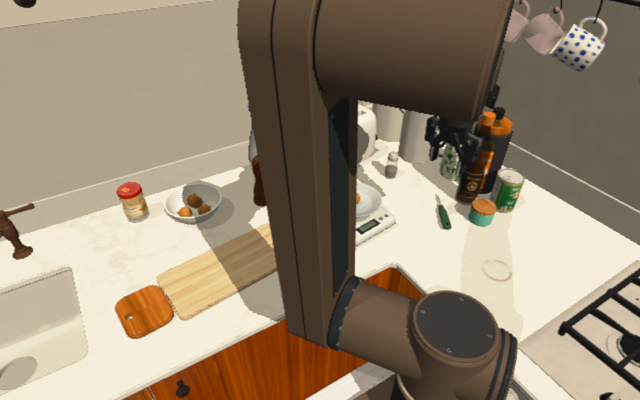

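The pan's right half is visible at (362,200), but the arm hides the handle. In the scene0 picture the handle's outer end was visible, so I'll triangulate that end against top0.

Run:
```python
import pickle,cv2,numpy as np
from h import *
T=pickle.load(open('top0.pkl','rb'));S=pickle.load(open('scene0.pkl','rb'))
def comp(d,box,th=60):
    x0,y0,x1,y1=box; g=d['image'].max(2); m=np.zeros(g.shape,'uint8'); m[y0:y1,x0:x1]=g[y0:y1,x0:x1]<th
    N,l,st,ce=cv2.connectedComponentsWithStats(m); i=1+np.argmax(st[1:,4]); p=np.argwhere(l==i)[:,::-1].astype(float); return p
pt=comp(T,(285,212,335,235)); ps=comp(S,(300,195,345,228))
for n,p in(('t',pt),('s',ps)):
    c=p.mean(0);u=np.linalg.svd(p-c,full_matrices=False)[2][0]; q=(p-c)@u; print(n,len(p),c,u,c+u*q.min(),c+u*q.max())
# circle fit of rim on z=.08 via edge
gr=T['image'].astype(int)
# row/col edges from crop reading: rim
for z in(.078,.08): 
    P=np.array([ray(T,270+u/5,165+v/5,z) for u,v in((299,250),(613,250),(455,95),(455,408),(345,143),(565,143),(565,360),(345,360))])
    A=np.c_[2*P[:,:2],np.ones(8)]; s=np.linalg.lstsq(A,(P[:,:2]**2).sum(1),rcond=None)[0]; print(s[:2],np.sqrt(s[2]+s[0]**2+s[1]**2))
```

```text
t 112 [309.13392857 224.42857143] [-0.98554423  0.16941831] [321.702269   222.26803215] [297.72325359 226.39010419]
s 119 [321.2605042  217.57142857] [-0.87102826  0.49123291] [331.79234501 211.63179714] [311.15319503 223.27163733]
[ 0.52301757 -0.21730454] 0.07580362287020302
[ 0.52274166 -0.21711385] 0.07563883421872294
```

Run:
```python
import pickle,cv2,numpy as np
S=pickle.load(open('scene0.pkl','rb')); cv2.imwrite('pics/crop_s0.png',cv2.resize(S['image'][170:240,280:370],None,fx=6,fy=6,interpolation=cv2.INTER_CUBIC))
```

```text
(no output)
```

View pics/crop_s0.png

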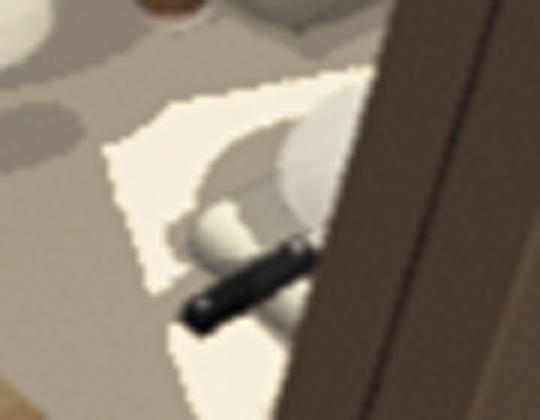

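The handle shows two rivets: outer at (313.3,221.3) and inner at (329.7,210.3) in the scene view. In the top view they are at (300.4,226.6) and (323.6,222).

Run:
```python
import pickle,numpy as np
from h import *
from scipy.spatial.transform import Rotation as Ro
from plant import get_state
T=pickle.load(open('top0.pkl','rb'));S=pickle.load(open('scene0.pkl','rb'))
a=tri(S,(313.3,221.3),T,(300.4,226.6));b=tri(S,(329.7,210.3),T,(323.6,222)); print(a,b)
c=np.array([.5227,-.2171]); 
for e in (ray(T,297.7,226.4,.083),ray(T,300,226.6,.083),ray(T,326.6,221.6,.083)): 
    v=e[:2]-c; print(e,np.linalg.norm(v),np.degrees(np.arctan2(-v[0],v[1])))
th=np.radians(10.0); u=np.array([-np.sin(th),np.cos(th)])
v=((a+b)/2)[:2]-c; print('rivets ang',np.degrees(np.arctan2(-v[0],v[1])),np.linalg.norm(v))
v=(a-b); print('dir',np.degrees(np.arctan2(-v[0],v[1])))
# scale edges deck z=.038 front edge, left edge
for p,q in (((318,465),(618,432)),((282,110),(318,465))):
    w=ray(T,270+p[0]/5,165+p[1]/5,.038)-ray(T,270+q[0]/5,165+q[1]/5,.038); print(w[:2],np.degrees(np.arctan2(w[1],w[0])))
g=np.r_[c+.122*u,.1755]; s=get_state(); R=Ro.from_quat(s['tcp_rot'])
print('goal',g,'tool shift mm',1000*R.inv().apply(g-s['eef_pos']),'yaw x',R.as_matrix()[:,0])
# mill top/base etc
```

```text
[ 0.49274626 -0.07097511  0.08753038] [ 0.50328362 -0.12662246  0.09235601]
[ 0.49345583 -0.06448417  0.083     ] 0.15539245379830963 10.847498706179408
[ 0.49300968 -0.07000533  0.083     ] 0.15006117794617857 11.411540176209567
[ 0.50547333 -0.13370477  0.083     ] 0.08515587181707036 11.671238870464366
rivets ang 11.786377309133584 0.1208492014722829
dir 10.722552105338954
[-0.0171697   0.14936692] 96.55735971277379
[0.17984777 0.01890718] 6.001391298982774
goal [ 0.50151492 -0.09695345  0.1755    ] tool shift mm [234.73317382 177.42187663  69.7327386 ] yaw x [-1.12567673e-01  9.93644026e-01  2.63255153e-04]
```

```bash
python3 -m jog '[[0.2,5,4,0,0,0,0],[0.2,19,14,0,0,0,-0.01],[0.2,42,31,0,0,0,-0.02],[0.2,72,54,0,0,0,-0.03],[0.2,105,78,0,0,0,-0.04],[0.2,140,105,0,0,0,-0.05],[0.2,173,129,0,0,0,-0.06],[0.2,201,150,10,0,0,-0.07],[0.2,220,164,30,0,0,-0.08],[0.2,230,171,55,0,0,-0.083],[0.2,234,174,80,0,0,-0.083],[0.2,234,174,90,0,0,-0.083]]'
python3 - <<'E'
from plant import get_state, imaging
import cv2,pickle
s=get_state(); print(s['eef_pos'],s['tcp_rot'],s['qpos'])
d=imaging.read_camera('top');e=imaging.read_camera('scene'); pickle.dump((d,e),open('d2.pkl','wb'))
a=cv2.resize(d['image'][165:275,270:420],None,fx=4,fy=4,interpolation=cv2.INTER_CUBIC);
cv2.imwrite('pics/v2.png',a)
E
```

```text
time: 2.6
eef_pos: [0.4972, -0.0977, 0.1525]
tcp_rot: [0.635, 0.772, -0.001, -0.002]
contact_force: [-0.0, 0.2, -0.9]
opening: 0.799
finger_force: 0.0
[ 0.49715371 -0.0977382   0.15250985] [ 6.35074641e-01  7.72446724e-01 -6.30361466e-04 -2.42097049e-03] [-3.94695362e-01  1.55248922e-02  2.06115006e+00  2.20649158e-04
  1.06991735e+00 -5.89382692e-01]
```

View pics/v2.png

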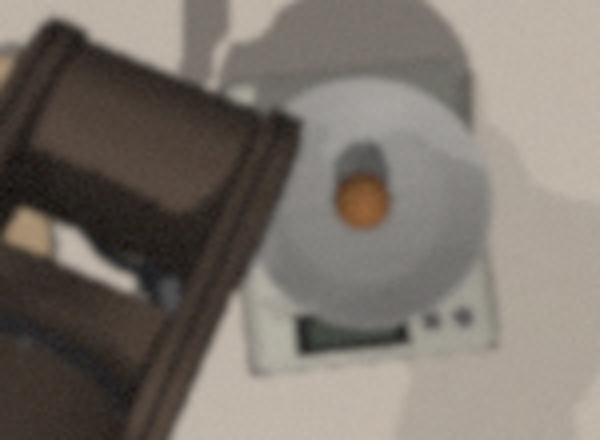

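The arm hides the handle from above, and the onion is centred at (361,215). I'll descend and grip, with a small correction.

```bash
python3 -m jog '[[0.3,-2,1,5,0,0,0],[0.4,-4,2,18,0,0,0],[0.4,-6,2,35,0,0,0],[0.4,-6,2,52,0,0,0],[0.4,-6,2,67,0,0,0],[0.4,-6,2,75,0,0,0],[0.4,-6,2,77,0,0,0],[0.4,-6,2,77,0,0,0]]' 40; python3 -m jog '[[0.6,0,0,0,0,0,0],[0.7,0,0,0,0,0,0],[0.75,0,0,0,0,0,0],[0.8,0,0,0,0,0,0],[0.85,0,0,0,0,0,0],[0.9,0,0,0,0,0,0],[1,0,0,0,0,0,0],[1,0,0,0,0,0,0],[1,0,0,0,0,0,0]]' 40;  python3 -m jog '[[1,0,0,0,0,0,0],[1,0,0,0,0,0,0]]' 100
python3 - <<'E'
from plant import get_state
s=get_state(); print(s)
E
```

```text
time: 3.5
eef_pos: [0.5019, -0.1051, 0.0785]
tcp_rot: [0.635, 0.772, 0.0, 0.0]
contact_force: [-0.7, -0.2, 0.4]
opening: 0.597
finger_force: 0.0
time: 4.4
eef_pos: [0.5019, -0.1047, 0.0786]
tcp_rot: [0.635, 0.772, 0.0, 0.0]
contact_force: [-0.4, 1.5, 2.8]
opening: 0.177
finger_force: 41.6
time: 4.6
eef_pos: [0.5019, -0.1047, 0.0786]
tcp_rot: [0.635, 0.772, 0.0, 0.0]
contact_force: [-0.1, 2.9, 3.8]
opening: 0.165
finger_force: 99.2
{'time': 4.6, 'qpos': array([-4.03889748e-01,  1.38406296e-01,  2.08749217e+00,  3.21778585e-04,
        9.15176479e-01, -5.98056674e-01]), 'dq': array([ 1.09116149e-03,  6.37049987e-06, -8.43465426e-04, -1.06768637e-03,
       -1.92877891e-03, -9.41524022e-04]), 'joint_efforts': array([-9.65564065e-01, -2.75579005e+01, -2.26711893e+01, -1.98539752e-01,
       -1.25586977e-01,  2.50109757e-02]), 'eef_pos': array([ 0.50190578, -0.1047133 ,  0.07863814]), 'tcp_rot': array([6.35312197e-01, 7.72255352e-01, 1.95068179e-04, 2.12659468e-04]), 'contact_force': array([-0.11130617,  2.87006488,  3.81988419]), 'wrist_torque': array([0.10601161, 0.03733947, 0.03903299]), 'finger_force': 99.19395804405212, 'opening': 0.1645693248973437}
```

Grip is good (opening is about 14 mm). Now the first third of the turn, 28° about the pan axis (114 mm along tool -x).

```bash
python3 -m jog '[[1,0,-1,0,0,0,-0.0087],[1,0,-4,0,0,0,-0.0349],[1,-0.3,-10,0,0,0,-0.0873],[1,-1.1,-16.9,0,0,0,-0.1484],[1,-2.3,-23.8,0,0,0,-0.2094],[1,-4.1,-31.5,0,0,0,-0.2793],[1,-6.5,-39.2,0,0,0,-0.349],[1,-8.6,-44.8,0,0,0,-0.4014],[1,-10.6,-49.3,0,0,0,-0.445],[1,-11.9,-52,0,0,0,-0.4712],[1,-12.8,-53.8,0,0,0,-0.4887],[1,-12.8,-53.8,0,0,0,-0.4887]]' 100
python3 - <<'E'
from plant import get_state, imaging
import cv2,pickle
s=get_state(); print(s['qpos'],s['wrist_torque'])
d=imaging.read_camera('top'); cv2.imwrite('t3.png',d['image'])
im=d['image'];hsv=cv2.cvtColor(im,cv2.COLOR_BGR2HSV)
import numpy as np
m=((hsv[...,1]>120)&(hsv[...,0]<25)).astype('uint8'); m[:190]=0;m[240:]=0;m[:,:335]=0;m[:,390:]=0
p=np.argwhere(m);print('onion px',p.mean(0)[::-1],len(p))
E
```

```text
time: 5.8
eef_pos: [0.4516, -0.128, 0.0786]
tcp_rot: [0.429, 0.903, -0.0, 0.001]
contact_force: [2.1, 1.4, 2.8]
opening: 0.164
finger_force: 99.3
[-4.92819286e-01  4.48651098e-02  2.18984002e+00  5.01412242e-05
  9.05470388e-01 -1.17613156e+00] [ 0.10659338 -0.44749684  0.19944055]
onion px [359.74561404 214.73684211] 114
```

```bash
python3 -m jog '[[1,0,-1,0,0,0,-0.0087],[1,0,-4,0,0,0,-0.0349],[1,-0.3,-10,0,0,0,-0.0873],[1,-1.1,-16.9,0,0,0,-0.1484],[1,-2.3,-23.8,0,0,0,-0.2094],[1,-4.1,-31.5,0,0,0,-0.2793],[1,-6.5,-39.2,0,0,0,-0.349],[1,-8.6,-44.8,0,0,0,-0.4014],[1,-10.6,-49.3,0,0,0,-0.445],[1,-11.9,-52,0,0,0,-0.4712],[1,-12.8,-53.8,0,0,0,-0.4887],[1,-12.8,-53.8,0,0,0,-0.4887]]' 100
python3 - <<'E'
from plant import get_state, imaging
import cv2
s=get_state(); print(s['qpos'],s['wrist_torque'])
d=imaging.read_camera('top')
im=d['image'];hsv=cv2.cvtColor(im,cv2.COLOR_BGR2HSV)
import numpy as np
m=((hsv[...,1]>120)&(hsv[...,0]<25)).astype('uint8'); m[:190]=0;m[240:]=0;m[:,:335]=0;m[:,390:]=0
p=np.argwhere(m);print('onion px',p.mean(0)[::-1],len(p))
E
```

```text
time: 7.05
eef_pos: [0.4176, -0.1714, 0.0783]
tcp_rot: [0.198, 0.98, 0.0, -0.0]
contact_force: [1.7, 1.9, 4.3]
opening: 0.162
finger_force: 99.5
[-6.15096886e-01  5.48734139e-03  2.23071439e+00  4.86148030e-04
  9.05907854e-01 -1.78685141e+00] [ 0.49653482 -0.49143925  0.23577588]
onion px [359.45217391 215.47826087] 115
```

```bash
python3 -m jog '[[1,0,-1,0,0,0,-0.0087],[1,0,-4,0,0,0,-0.0349],[1,-0.3,-10,0,0,0,-0.0873],[1,-1.1,-16.9,0,0,0,-0.1484],[1,-2.3,-23.8,0,0,0,-0.2094],[1,-4.1,-31.5,0,0,0,-0.2793],[1,-6.5,-39.2,0,0,0,-0.349],[1,-8.6,-44.8,0,0,0,-0.4014],[1,-10.6,-49.3,0,0,0,-0.445],[1,-11.9,-52,0,0,0,-0.4712],[1,-12.8,-53.8,0,0,0,-0.4887],[1,-12.8,-53.8,0,0,0,-0.4887]]' 100
python3 - <<'E'
from plant import get_state, imaging
import cv2,pickle
s=get_state(); print(s['qpos'],s['wrist_torque'])
d=imaging.read_camera('top'); pickle.dump(d,open('d4.pkl','wb'))
im=d['image'];hsv=cv2.cvtColor(im,cv2.COLOR_BGR2HSV)
import numpy as np
m=((hsv[...,1]>120)&(hsv[...,0]<25)).astype('uint8'); m[:190]=0;m[240:]=0;m[:,:335]=0;m[:,390:]=0
p=np.argwhere(m);print('onion px',p.mean(0)[::-1],len(p))
cv2.imwrite('pics/v4.png',cv2.resize(im[165:275,290:440],None,fx=4,fy=4,interpolation=cv2.INTER_CUBIC))
E
```

```text
time: 8.3
eef_pos: [0.408, -0.2263, 0.0781]
tcp_rot: [-0.045, 0.999, 0.0, -0.001]
contact_force: [-1.5, 1.1, 4.3]
opening: 0.16
finger_force: 99.5
[-7.23849765e-01  4.07597625e-02  2.19510519e+00 -1.11702053e-03
  9.06791803e-01 -2.38312154e+00] [ 0.21418874 -0.06526444  0.06429097]
onion px [360.14150943 216.00943396] 106
```

View pics/v4.png

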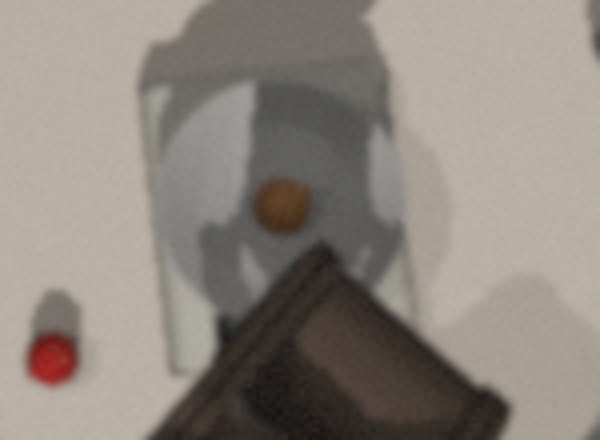

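The pan is turned to about 89°, the onion is still centred at (360,216), and the forces are small. Lifting slowly.

```bash
python3 -m jog '[[1,0,0,-0.3,0,0,0],[1,0,0,-1,0,0,0],[1,0,0,-2,0,0,0],[1,0,0,-3.5,0,0,0],[1,0,0,-5,0,0,0],[1,0,0,-6.5,0,0,0],[1,0,0,-7.5,0,0,0],[1,0,0,-8,0,0,0]]' 110
python3 - <<'E'
from plant import get_state
s=get_state(); print(s['wrist_torque'])
E
```

```text
time: 9.15
eef_pos: [0.4083, -0.2259, 0.0862]
tcp_rot: [-0.045, 0.999, 0.0, -0.0]
contact_force: [-0.2, -0.4, -2.3]
opening: 0.161
finger_force: 108.2
[-0.0764652   0.24015835  0.00061199]
```

Free of the collar: it carries 2.3 N of weight with a steady moment. Lifting 48 mm more, then checking the pan in both views.

```bash
python3 -m jog '[[1,0,0,-0.5,0,0,0],[1,0,0,-2,0,0,0],[1,0,0,-5,0,0,0],[1,0,0,-10,0,0,0],[1,0,0,-16,0,0,0],[1,0,0,-23,0,0,0],[1,0,0,-30,0,0,0],[1,0,0,-37,0,0,0],[1,0,0,-42,0,0,0],[1,0,0,-46,0,0,0],[1,0,0,-47.5,0,0,0],[1,0,0,-48,0,0,0]]' 120
python3 - <<'E'
from plant import get_state, imaging
import cv2,pickle,numpy as np
from h import *
s=get_state(); print(s['wrist_torque'],s['tcp_rot'],s['qpos'])
d=imaging.read_camera('top'); e=imaging.read_camera('scene')
pickle.dump((d,e),open('d5.pkl','wb'))
A=cv2.resize(d['image'][160:280,280:430],(500,400),interpolation=cv2.INTER_CUBIC)
cv2.imwrite('pics/v5.png',np.vstack([A[:300],cv2.resize(e['image'][140:260,280:480],(500,300),interpolation=cv2.INTER_CUBIC)]))
im=d['image'];hsv=cv2.cvtColor(im,cv2.COLOR_BGR2HSV)
m=((hsv[...,1]>120)&(hsv[...,0]<25)).astype('uint8'); m[:185]=0;m[240:]=0;m[:,:335]=0;m[:,390:]=0
p=np.argwhere(m);q=p.mean(0)[::-1];print('onion',q,len(p),ray(d,*q,.137))
# board axes
t=pickle.load(open('top0.pkl','rb')); 
P=np.array([ray(t,*p,.014)[:2] for p in cv2.boxPoints(((211.84,215.02),(61.45,139.23),83.99))]);print(P.mean(0))
hsv=cv2.cvtColor(t['image'],cv2.COLOR_BGR2HSV)
E
```

```text
time: 10.35
eef_pos: [0.4085, -0.2261, 0.1344]
tcp_rot: [-0.045, 0.999, -0.0, 0.0]
contact_force: [0.2, 0.1, -2.7]
opening: 0.158
finger_force: 119.3
[-0.02267513  0.27220879 -0.0210672 ] [-4.46485605e-02  9.99002755e-01 -2.91634272e-05  2.80679860e-05] [-7.23248644e-01 -5.41954915e-02  2.16688092e+00 -3.45999774e-06
  1.02882633e+00 -2.38337000e+00]
onion [362.2265625 212.59375  ] 128 [ 0.52011019 -0.21426337  0.137     ]
[0.53011968 0.16269834]
```

View pics/v5.png

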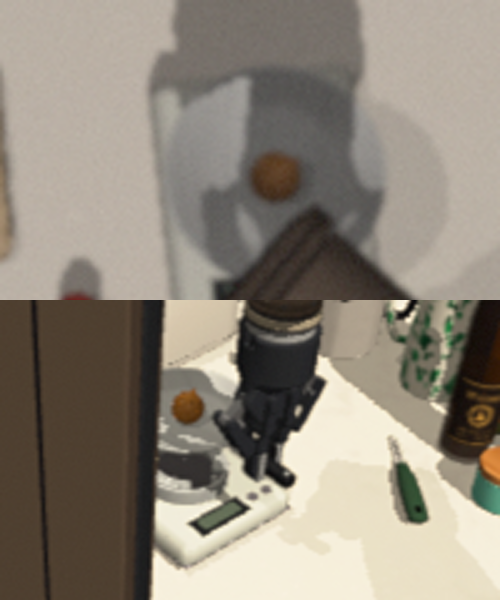

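The pan hangs level and clear, with the onion in the middle at (362,213). A straight carry would pass too close to the base, so I'll carry it on an arc about the base axis, 38° in total, and work out the increments.

Run:
```python
import numpy as np
X,Y=-386.8,-261.6
u=np.arange(1,13)/12; W=.221
a=W*(u**3-u**4/2); c=W*u; d=W/2-np.r_[a[::-1][1:],0]
for n,f in(('acc',a),('const',c),('dec',d)):
    print(n,*[f"[1,{X*(np.cos(p)-1)+Y*np.sin(p):.1f},{-X*np.sin(p)+Y*(np.cos(p)-1):.1f},0,0,0,{-p:.4f}]" for p in f],sep=',')
```

```text
acc,[1,-0.0,0.0,0,0,0,-0.0001],[1,-0.2,0.4,0,0,0,-0.0009],[1,-0.8,1.2,0,0,0,-0.0030],[1,-1.8,2.6,0,0,0,-0.0068],[1,-3.3,4.9,0,0,0,-0.0127],[1,-5.3,8.1,0,0,0,-0.0207],[1,-7.9,12.1,0,0,0,-0.0311],[1,-11.0,17.1,0,0,0,-0.0437],[1,-14.6,23.0,0,0,0,-0.0583],[1,-18.4,29.6,0,0,0,-0.0746],[1,-22.4,36.7,0,0,0,-0.0922],[1,-26.5,44.2,0,0,0,-0.1105]
const,[1,-4.8,7.2,0,0,0,-0.0184],[1,-9.4,14.4,0,0,0,-0.0368],[1,-13.9,21.8,0,0,0,-0.0553],[1,-18.2,29.2,0,0,0,-0.0737],[1,-22.4,36.7,0,0,0,-0.0921],[1,-26.5,44.2,0,0,0,-0.1105],[1,-30.4,51.9,0,0,0,-0.1289],[1,-34.2,59.6,0,0,0,-0.1473],[1,-37.9,67.4,0,0,0,-0.1658],[1,-41.4,75.3,0,0,0,-0.1842],[1,-44.7,83.2,0,0,0,-0.2026],[1,-47.9,91.2,0,0,0,-0.2210]
dec,[1,-4.7,7.1,0,0,0,-0.0183],[1,-9.1,14.0,0,0,0,-0.0359],[1,-13.1,20.5,0,0,0,-0.0522],[1,-16.6,26.4,0,0,0,-0.0668],[1,-19.5,31.5,0,0,0,-0.0794],[1,-21.9,35.7,0,0,0,-0.0898],[1,-23.7,39.0,0,0,0,-0.0978],[1,-25.0,41.4,0,0,0,-0.1037],[1,-25.8,43.0,0,0,0,-0.1075],[1,-26.3,43.9,0,0,0,-0.1096],[1,-26.5,44.2,0,0,0,-0.1104],[1,-26.5,44.2,0,0,0,-0.1105]
```

```bash
python3 -m jog '[[1,0,0,0,0,0,-0.0001],[1,-0.2,0.4,0,0,0,-0.0009],[1,-0.8,1.2,0,0,0,-0.003],[1,-1.8,2.6,0,0,0,-0.0068],[1,-3.3,4.9,0,0,0,-0.0127],[1,-5.3,8.1,0,0,0,-0.0207],[1,-7.9,12.1,0,0,0,-0.0311],[1,-11,17.1,0,0,0,-0.0437],[1,-14.6,23,0,0,0,-0.0583],[1,-18.4,29.6,0,0,0,-0.0746],[1,-22.4,36.7,0,0,0,-0.0922],[1,-26.5,44.2,0,0,0,-0.1105]]' 120
python3 -m jog '[[1,-4.8,7.2,0,0,0,-0.0184],[1,-9.4,14.4,0,0,0,-0.0368],[1,-13.9,21.8,0,0,0,-0.0553],[1,-18.2,29.2,0,0,0,-0.0737],[1,-22.4,36.7,0,0,0,-0.0921],[1,-26.5,44.2,0,0,0,-0.1105],[1,-30.4,51.9,0,0,0,-0.1289],[1,-34.2,59.6,0,0,0,-0.1473],[1,-37.9,67.4,0,0,0,-0.1658],[1,-41.4,75.3,0,0,0,-0.1842],[1,-44.7,83.2,0,0,0,-0.2026],[1,-47.9,91.2,0,0,0,-0.221]]' 120
python3 -m jog '[[1,-4.8,7.2,0,0,0,-0.0184],[1,-9.4,14.4,0,0,0,-0.0368],[1,-13.9,21.8,0,0,0,-0.0553],[1,-18.2,29.2,0,0,0,-0.0737],[1,-22.4,36.7,0,0,0,-0.0921],[1,-26.5,44.2,0,0,0,-0.1105],[1,-30.4,51.9,0,0,0,-0.1289],[1,-34.2,59.6,0,0,0,-0.1473],[1,-37.9,67.4,0,0,0,-0.1658],[1,-41.4,75.3,0,0,0,-0.1842],[1,-44.7,83.2,0,0,0,-0.2026],[1,-47.9,91.2,0,0,0,-0.221]]' 120
python3 -m jog '[[1,-4.7,7.1,0,0,0,-0.0183],[1,-9.1,14,0,0,0,-0.0359],[1,-13.1,20.5,0,0,0,-0.0522],[1,-16.6,26.4,0,0,0,-0.0668],[1,-19.5,31.5,0,0,0,-0.0794],[1,-21.9,35.7,0,0,0,-0.0898],[1,-23.7,39,0,0,0,-0.0978],[1,-25,41.4,0,0,0,-0.1037],[1,-25.8,43,0,0,0,-0.1075],[1,-26.3,43.9,0,0,0,-0.1096],[1,-26.5,44.2,0,0,0,-0.1104],[1,-26.5,44.2,0,0,0,-0.1105]]' 120
python3 - <<'E'
from plant import get_state, imaging
import cv2,pickle,numpy as np
from h import *
from scipy.spatial.transform import Rotation as Ro
s=get_state(); print(s['wrist_torque'],s['qpos'])
R=Ro.from_quat(s['tcp_rot']).as_matrix();print('tool axes',R[:,0],R[:,1],'pan centre',s['eef_pos']-.1143*R[:,0])
d=imaging.read_camera('top'); e=imaging.read_camera('scene'); pickle.dump((d,e),open('d6.pkl','wb'))
A=cv2.resize(d['image'][150:270,100:320],(550,300),interpolation=cv2.INTER_CUBIC)
cv2.imwrite('pics/v6.png',np.vstack([A,cv2.resize(e['image'][150:310,100:380],(550,300),interpolation=cv2.INTER_CUBIC)]))
E
```

```text
time: 11.65
eef_pos: [0.4313, -0.179, 0.1343]
tcp_rot: [-0.101, 0.995, 0.0, 0.0]
contact_force: [-0.2, -0.1, -2.5]
opening: 0.157
finger_force: 119.4
time: 12.85
eef_pos: [0.46, -0.0801, 0.1343]
tcp_rot: [-0.21, 0.978, 0.0, 0.0]
contact_force: [0.3, 0.2, -2.0]
opening: 0.159
finger_force: 119.4
time: 14.05
eef_pos: [0.4663, 0.0227, 0.1343]
tcp_rot: [-0.316, 0.949, 0.0, -0.0]
contact_force: [-0.1, 0.0, -2.2]
opening: 0.164
finger_force: 119.4
time: 15.25
eef_pos: [0.4611, 0.0732, 0.1343]
tcp_rot: [-0.367, 0.93, -0.0, 0.0]
contact_force: [-0.7, 0.8, -1.8]
opening: 0.16
finger_force: 119.4
[-0.17574727  0.17861078  0.05396122] [-6.03912798e-02 -5.41074084e-02  2.16698329e+00 -7.85906147e-07
  1.02868402e+00 -2.38338219e+00]
tool axes [-7.30190916e-01 -6.83243167e-01 -2.20309928e-05] [-6.83243167e-01  7.30190917e-01 -2.42418066e-05] pan centre [0.54456653 0.15129814 0.13434412]
```

View pics/v6.png

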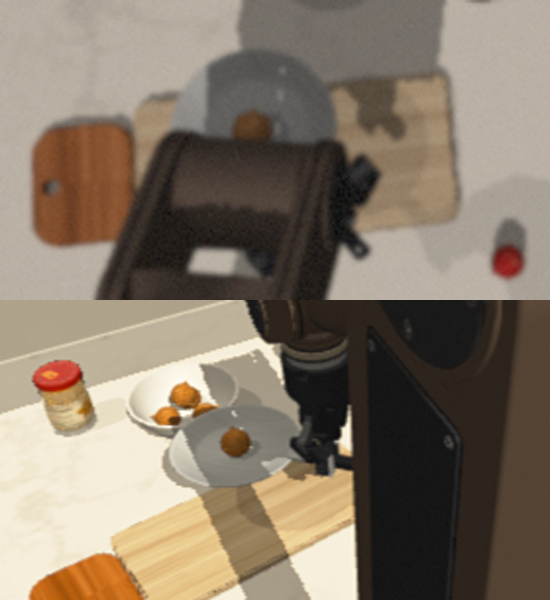

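Both views show the pan over the pale board with the onion in its middle: crop (252,127) from above, (235,442) in the scene. A small 15 mm trim will centre it across the board, then let it settle and check.

```bash
python3 -m jog '[[1,0.2,0.1,0,0,0,0],[1,0.8,0.3,0,0,0,0],[1,2,0.7,0,0,0,0],[1,4,1.4,0,0,0,0],[1,6.2,2.2,0,0,0,0],[1,8.4,3,0,0,0,0],[1,10.5,3.8,0,0,0,0],[1,12.2,4.4,0,0,0,0],[1,13.4,4.9,0,0,0,0],[1,14,5.1,0,0,0,0],[1,14.2,5.2,0,0,0,0],[1,14.2,5.2,0,0,0,0]]' 120
python3 -m jog '[[1,0,0,0,0,0,0],[1,0,0,0,0,0,0],[1,0,0,0,0,0,0],[1,0,0,0,0,0,0],[1,0,0,0,0,0,0],[1,0,0,0,0,0,0],[1,0,0,0,0,0,0],[1,0,0,0,0,0,0],[1,0,0,0,0,0,0],[1,0,0,0,0,0,0]]' 120
python3 - <<'E'
from plant import get_state, imaging
import cv2,pickle,numpy as np
from h import *
from scipy.spatial.transform import Rotation as Ro
s=get_state(); R=Ro.from_quat(s['tcp_rot']).as_matrix();print('pan centre',s['eef_pos']-.1143*R[:,0])
c={}
for n in('top','scene'):
    d=imaging.read_camera(n); hsv=cv2.cvtColor(d['image'],cv2.COLOR_BGR2HSV)
    m=((hsv[...,1]>130)&(hsv[...,0]<20)&(hsv[...,2]>40)).astype('uint8')
    N,l,st,ce=cv2.connectedComponentsWithStats(m)
    g=(.533,.147,.137); q=d['R']@np.array(g)+d['t']; q=np.array([d['fx']*q[0]/q[2]+d['cx'],d['fy']*q[1]/q[2]+d['cy']])
    i=min((i for i in range(1,N) if st[i,4]>40),key=lambda i:np.linalg.norm(ce[i]-q)); print(n,q,ce[i],st[i]); c[n]=(d,ce[i])
print('onion',tri(*c['top'],*c['scene']))
t=pickle.load(open('top0.pkl','rb')); print([ray(t,*p,.014)[:2].round(3) for p in((154.8,189),(280,178),(283,238),(160,250))])
e=c['scene'][0]['image']; cv2.imwrite('pics/v7.png',cv2.resize(e[180:270,170:290],None,fx=5,fy=5,interpolation=cv2.INTER_CUBIC))
E
```

```text
time: 16.55
eef_pos: [0.4472, 0.0674, 0.1344]
tcp_rot: [-0.367, 0.93, -0.0, 0.0]
contact_force: [-0.1, 0.6, -2.6]
opening: 0.16
finger_force: 119.4
time: 17.55
eef_pos: [0.4471, 0.0674, 0.1343]
tcp_rot: [-0.367, 0.93, 0.0, -0.0]
contact_force: [-0.0, -0.0, -2.1]
opening: 0.159
finger_force: 119.4
pan centre [0.530594   0.14546861 0.13432311]
top [203.38690103 205.96232013] [202.65833333 207.4       ] [197 202  13  12 120]
scene [223.64169405 227.80079985] [224.13017751 228.22485207] [217 221  15  15 169]
onion [0.52914376 0.14744598 0.13903428]
[array([0.597, 0.316]), array([ 0.628, -0.011]), array([ 0.471, -0.022]), array([0.438, 0.29 ])]
```

View pics/v7.png

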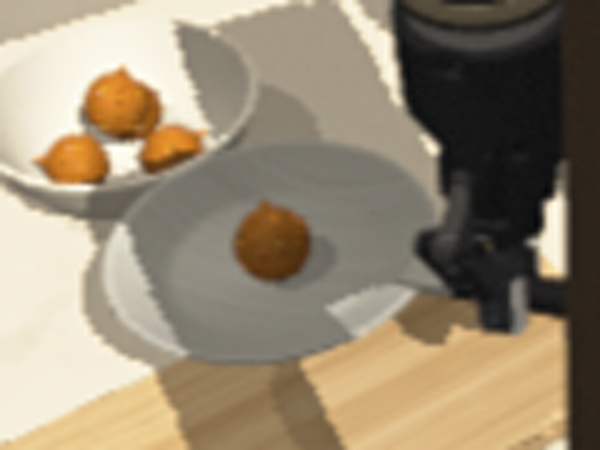

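The pan is level and the onion sits within about 2 mm of its middle (crop (271,241)) at z = 0.139. The pan's underside is therefore about 0.115, roughly 100 mm above the board, over the centre of the pale part. Handing in.

```bash
python3 -c "
from plant import workorder
print(workorder.sign_off())"
```

```text
the job is handed in; nothing more can be done
None
```

The pan was turned free and lifted off the scale, and the job is handed in with it held level and still about 100 mm above the middle of the board's pale part, onion centred, at about 17.7 s; sign-off gave no verdict.

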